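Lock the round nozzle into the bench's push-fit air port

ROBOT

A 6-joint arm with a two-finger parallel gripper is mounted at the origin on the work surface. World frame = base frame: x ahead of the robot, y to its left, z up, the work surface at z = 0. Lengths are in m, angles in rad, forces in N, time in s.
With the tool pointing down it reaches from about 0.3 to 0.825 m from the base axis. Payload 5.4 kg.
Tool frame: the origin (TCP) lies at the very end of the fingers, on their centre line; the grasp point (between the pads) lies 19 mm behind it (manip.grasp_offset is the distance from the TCP to the grasp point, in m); z points along the fingers, y is the line along which they close (so a half turn about z gives the same grasp; the last joint's range is limited). The gripper opens to 92 mm and grips with 3 to 60 N. Pads are 20 mm wide; open, the fingers measure 128 mm over their backs; the gripper's body (75 mm by 189 mm) begins 69 mm behind the grasp point.
Start: joints at [-0.21, 0.158, 1.597, -0, 1.386, -0.21], TCP at [0.575, -0, 0.215] pointing down, gripper open.
Joint ranges: [-2.91, 2.91], [-0.94, 2.29], [0.18, 2.7], [-1.29, 4.43], [0.17, 2.64], [-3, 3]. Speed limits (rad/s): [2.57, 2.57, 3.14, 3.14, 3.14, 3.14].

INTERFACE

Orientations are given as a unit quaternion [w, x, y, z].
In Python, from station import manip gives the robot as it stands.
- The arm moves only by the tool move_arm, never from a script. Its argument "targets" is a list of rows, each a list of 7 numbers: the shift along the tool's x, y, z in m, then the turn, a rotation vector about the tool's x, y, z in degrees, then the finger opening in m, from 0 to 0.0919. In form: [[x, y, z, rx, ry, rz, fingers], ...]. A call has 1 to 20 rows; each row is the pose to reach, as a shift and turn from the pose commanded when the call began, along the tool's axes at that moment; what a row does not reach only later rows make up. A row lasts 1/12 s, in which the tool goes at most 41.7 mm and 7.16 degrees, less where a joint would pass 70% of its speed; a pose out of reach is approached as far as the arm can. A call with a gripper value outside its range is refused whole. The fingers move at their own pace and stop on an object; the grip force is fixed at half the most. Time passes only in rows, so rows that repeat a pose let the fingers close. It gives the time, the measured TCP pose, the force, the opening and the grip force at its end, in the units of the state.
- manip.observe(): the state, without advancing time (a new reading comes with each control period).
- manip.snapshot(name): name is "scene" or "side" or "wrist"; returns (picture, depth): 400x640x3 uint8, blue, green, red; 400x640 float32, m along the optical axis (not along the pixel's ray), 0 where there is no reading.
- manip.get_calibration(name): a dict with "K" (3x3 intrinsics, pixels), "k1" (the pictures are not rectified: a ray, as slopes to the right and down, at radius r is drawn at 1 + k1 r^2 times it, then the intrinsics apply), "xyz" and "orientation" of the camera in the world; the wrist camera has in their place "tool_from_camera" (4x4, takes a point from camera to tool coordinates, whose origin is the TCP and whose axes are the flange's). Camera axes: x right, y down, z forward; pixel columns grow to the right and rows downward; lengths in m; the calibration is good to about 2 mm. A picture is of the moment at which its call begins: read the wrist's pose just before it. get_calibration takes no time and is no camera call.
- manip.close_job(): hands the job in; it is judged then, once.
The state is a dict: "time": time; "joint_positions": joint angles; "qvel": joint speeds; "joint_efforts": joint torques, N m; "position": TCP position; "orientation": TCP orientation; "force": force on the tool from outside, world axes, zero at the start; "ft_torque": the same for the moment, N m; "finger_gap": finger opening in m; "grasp_force": force on a finger pad.
Only numpy, scipy, OpenCV 4.12 (cv2) and the standard library are available. Lean on these libraries where they do the work, as an engineer would, in place of code of your own. Each camera call takes 0.05 s, during which the arm holds its last target. There are 200 camera calls.

TASK

Take the round, tapered extraction nozzle out of the rack and push it down, tip up, into the open push-fit port until it locks fully home, then let go. Leave the flat fishtail nozzle standing in its pocket.

Things in the scene. Friction and masses are not known exactly. Their poses are not given: they have to be found in the camera images.
- nozzle: Round aluminium nozzle, 140 mm long, 0.14 kg, foot 10 above bench in either rack pocket (40 wide, 35 deep, rim 45 above bench). Origin: centre of its foot; z up to the tip. Locking bead 18 wide at foot, 32 at z=12, ledge at z=16; neck 19 to z=30; body 30 diameter z=36-115 with stop ring 66 diameter z=60-65; taper to 20 wide flat tip. Grip body above ring; lift straight out over 40.
- fishtail: The other aluminium nozzle, in the rack's other pocket, 120 mm away: same foot, ring and length (140), but its top is a flat blade 66 wide along its x, 16 thick along y. Origin: centre of its foot, z up. To be left alone.
- port: Open grey push-fit port, fixed, on a 100 mm square plate. Origin: underside centre; z up the bore. Mouth at z=78, 60 wide, narrowing to a 36 bore at z=60. A damped sprung domed plunger meets the foot at z=35 (3-6 N), then two ball catches snap over the bead (about 12 N in all). Locked: foot at z=21, ring 3 above the mouth; unlocked it springs back up. Pushing till ring meets mouth (foot z=18) is safe.
- capped_port: Same port as the open one and fixed near it, but closed by a round domed grey cap 76 mm wide, top at z=98 mm. Not used; the two ports' places may be swapped. Origin: centre of its plate's underside, z up.

How it is judged:
By the outcome, as a careful person would: the job done as asked, in the order asked, and still so for the second after the job is handed in, with the robot touching nothing.
It also fails if it takes over 43 s, if anything falls off the work surface, if the arm or the gripper's body presses on something with over 40 N, if the wrist force passes 120 N, or if a joint passes its speed limit or range.

## Working session

There is one attempt and no reset: what is moved stays moved. The work goes in short steps, Python scripts to look and compute and a tool call to move; the robot and the scene stay as the last step left them, time stands still between calls to the robot, and variables do not carry over. Pictures are saved under pics/ and viewed, at most 10 in all, crops included, and the job is handed in when it is done.

Besides the shell and the picture viewer there is one more tool, called after "Request:" as name(argument=value, ...), one argument or row to a line, values as JSON. move_arm: Moves the arm, as the interface text tells. Its arguments: {"type":"object","properties":{"targets":{"type":"array","items":{"type":"array","items":{"type":"number"}}}},"required":["targets"]}

```bash
mkdir -p pics; ls
python3 - <<'E'
from station import manip
import cv2,numpy as np
s=manip.observe();print({k:np.round(v,4).tolist() for k,v in s.items()})
for n in ["scene","side"]:
    p,d=manip.snapshot(n);cv2.imwrite(f"pics/{n}0.png",p);np.savez(f"{n}0.npz",p=p,d=d)
for n in ["scene","side","wrist"]: print(n,manip.get_calibration(n))
E
```

```text
pics
{'time': 0.0, 'joint_positions': [-0.2101, 0.1591, 1.5982, -0.0, 1.3862, -0.2101], 'qvel': [0.0005, -0.0013, -0.0001, -0.0005, 0.001, -0.0001], 'joint_efforts': [0.0005, -38.5571, -32.2104, 0.0701, 0.0378, -0.0002], 'position': [0.5744, 0.0001, 0.2136], 'orientation': [-0.0008, 0.7071, 0.7071, -0.0005], 'force': [0.0529, 0.3026, 0.6975], 'ft_torque': [-0.0257, 0.0275, 0.0174], 'grasp_force': 0.0, 'finger_gap': 0.0917}
scene {'K': array([[404.03100874,   0.        , 319.98763104],
       [  0.        , 404.03100874, 196.94188945],
       [  0.        ,   0.        ,   1.        ]]), 'k1': -0.01746506978309718, 'xyz': array([1.02856726, 0.43908741, 0.54854358]), 'orientation': array([-0.17462486,  0.35481337,  0.83461349, -0.38345007])}
side {'K': array([[435.68120972,   0.        , 323.16278164],
       [  0.        , 435.68120972, 203.28130984],
       [  0.        ,   0.        ,   1.        ]]), 'k1': -0.020498599465157575, 'xyz': array([0.39458492, 0.56839116, 0.58494732]), 'orientation': array([ 0.06762177, -0.15733657,  0.90308981, -0.39382902])}
wrist {'K': array([[278.87979064,   0.        , 318.69634319],
       [  0.        , 278.87979064, 200.75828644],
       [  0.        ,   0.        ,   1.        ]]), 'k1': -0.019823836407741335, 'tool_from_camera': array([[-1.65268296e-04, -9.63694347e-01, -2.67007825e-01,
         7.55831708e-02],
       [ 9.99999948e-01, -2.33451460e-04,  2.23617282e-04,
        -6.75680177e-04],
       [-2.77832077e-04, -2.67007774e-01,  9.63694335e-01,
        -1.68361574e-01],
       [ 0.00000000e+00,  0.00000000e+00,  0.00000000e+00,
         1.00000000e+00]])}
```

View pics/scene0.png

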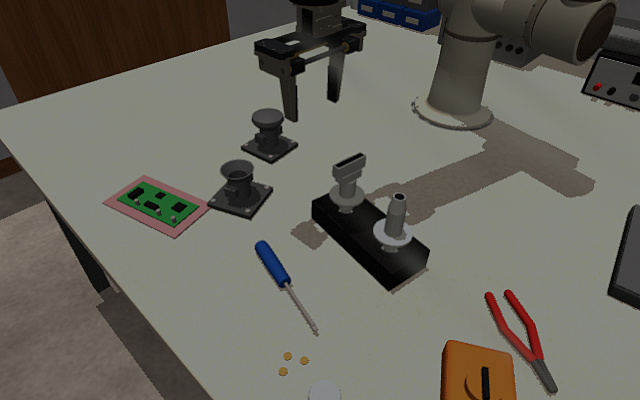

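View pics/side0.png

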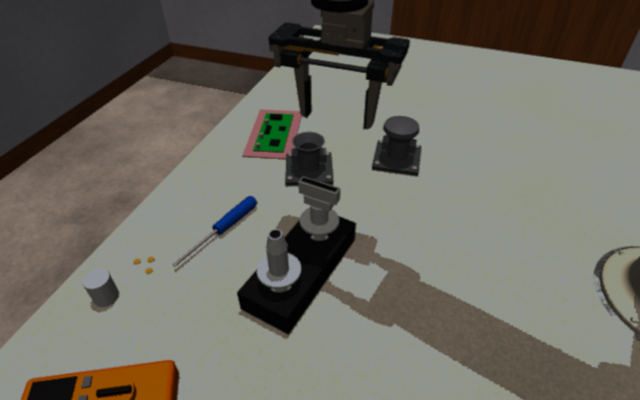

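The scene shows the round nozzle (tip 397,197; ring 393,234) in the nearer pocket and the fishtail at (349,157). The open port's mouth is at (237,168) and the capped port is at (268,118). In the side view the tip is at (275,235), the ring at (279,269) and the mouth at (309,141).

```bash
cat > h.py <<'E'
import numpy as np,cv2
from scipy.spatial.transform import Rotation as R
from station import manip
def cam(n,state=None):
    c=manip.get_calibration(n);T=np.eye(4)
    if n=="wrist":
        T[:3,:3]=R.from_quat(state["orientation"],scalar_first=True).as_matrix();T[:3,3]=state["position"]
        T=T@c["tool_from_camera"]
    else:
        T[:3,:3]=R.from_quat(c["orientation"],scalar_first=True).as_matrix();T[:3,3]=c["xyz"]
    return c,T
def dirs(c,T,uv):
    uv=np.asarray(uv,float).reshape(-1,1,2)
    s=cv2.undistortPoints(uv,c["K"],np.array([c["k1"],0,0,0]))[:,0]
    return np.c_[s,np.ones(len(s))]@T[:3,:3].T
def plane(c,T,uv,z):
    d=dirs(c,T,uv);return T[:3,3]+d*((z-T[2,3])/d[:,2])[:,None]
def cloud(c,T,depth):
    v,u=np.mgrid[:400,:640];return (T[:3,3]+dirs(c,T,np.c_[u.ravel(),v.ravel()])*depth.reshape(-1,1)).reshape(400,640,3)
def tri(a,b):
    (o1,d1),(o2,d2)=a,b
    t=np.linalg.lstsq(np.c_[d1,-d2],o2-o1,rcond=None)[0]
    p,q=o1+t[0]*d1,o2+t[1]*d2;return (p+q)/2,np.linalg.norm(p-q)
E
python3 - <<'E'
from h import *
px={"scene":dict(tip=(398,197),ring=(393,233),mouth=(237,168),cap=(268,117),fish=(349,160)),"side":dict(tip=(275,235),ring=(279,269),mouth=(309,141),cap=(401,128),fish=(320,190))}
C={n:cam(n) for n in px}
for k in px["scene"]:
    r=[(C[n][1][:3,3],dirs(*C[n],[px[n][k]])[0]) for n in px]
    p,e=tri(*r);print(k,p.round(4),"miss",round(e,4),[plane(*C[n],[px[n][k]],dict(tip=.15,ring=.075,mouth=.078,cap=.098,fish=.15)[k])[0].round(4)[:2].tolist() for n in px])
for n in px:
    f=np.load(n+"0.npz");P=cloud(*C[n],f["d"])
    for k,lo,hi in [("ring",.068,.082),("tip",.144,.156),("mouth",.070,.085)]:
        u,v=px[n][k];m=np.zeros((400,640),bool);m[max(v-26,0):v+26,u-26:u+26]=1
        m&=(P[...,2]>lo)&(P[...,2]<hi)&(f["d"]>0)
        q=P[m]
        (cx,cy),rad=cv2.minEnclosingCircle(q[:,:2].astype(np.float32))
        print(n,k,len(q),"encl",round(cx,4),round(cy,4),"r",round(rad,4),"med",np.median(q,0).round(4))
    print(n,"table z",np.median(P[300:330,150:170,2]))
E
```

```text
tip [0.5936 0.2053 0.147 ] miss 0.0025 [[0.5958, 0.2056], [0.5921, 0.2093]]
ring [0.5934 0.2069 0.0718] miss 0.0017 [[0.5969, 0.2094], [0.5922, 0.2081]]
mouth [ 0.6681 -0.1131  0.077 ] miss 0.0022 [[0.6681, -0.1137], [0.6672, -0.1099]]
cap [ 0.501  -0.2125  0.0847] miss 0.0029 [[0.5147, -0.1963], [0.4981, -0.1891]]
fish [0.5698 0.0877 0.1433] miss 0.0086 [[0.5736, 0.0879], [0.5663, 0.1012]]
scene ring 657 encl 0.5942 0.2056 r 0.0332 med [0.605  0.2141 0.0753]
scene tip 135 encl 0.5939 0.2054 r 0.0115 med [0.5966 0.2066 0.1499]
scene mouth 316 encl 0.669 -0.1129 r 0.0348 med [ 0.6624 -0.1263  0.076 ]
scene table z -0.00018837727932013992
side ring 892 encl 0.5927 0.2072 r 0.0335 med [0.5845 0.2184 0.074 ]
side tip 171 encl 0.5923 0.2074 r 0.0111 med [0.5918 0.2091 0.1489]
side mouth 260 encl 0.6699 -0.112 r 0.0341 med [ 0.6718 -0.1267  0.075 ]
side table z -0.00043422534091869247
```

Request:
move_arm(
  targets=[
    [0.03, 0.003, 0, 0, 0, 0, 0.0919],
    [0.07, 0.006, 0, 0, 0, 0, 0.0919],
    [0.11, 0.01, 0, 0, 0, 0, 0.0919],
    [0.15, 0.014, 0, 0, 0, 0, 0.0919],
    [0.185, 0.017, 0, 0, 0, 0, 0.0919],
    [0.206, 0.018, 0, 0, 0, 0, 0.0919],
    [0.206, 0.018, 0, 0, 0, 0, 0.0919],
    [0.206, 0.018, 0, 0, 0, 0, 0.0919],
    [0.206, 0.018, 0, 0, 0, 0, 0.0919],
  ],
)

```text
time: 0.85
position: [0.5928, 0.2051, 0.2141]
orientation: [-0.0, 0.707, 0.707, -0.001]
force: [0.0, -0.1, 0.4]
finger_gap: 0.0919
grasp_force: 0.0
```

Run:
```python
from h import *
s=manip.observe();print(s["position"],s["orientation"],s["joint_positions"])
p,d=manip.snapshot("wrist");cv2.imwrite("pics/w1.png",p)
c,T=cam("wrist",s);P=cloud(c,T,d)
near=np.hypot(P[...,0]-.593,P[...,1]-.206)<.05
for k,lo,hi in [("ring",.068,.082),("tip",.144,.156)]:
    m=near&(P[...,2]>lo)&(P[...,2]<hi)&(d>0);q=P[m]
    if len(q)>5:print(k,len(q),cv2.minEnclosingCircle(q[:,:2].astype(np.float32)),np.median(q,0))
```

```text
[0.5927865  0.20506823 0.21412009] [-6.44992278e-05  7.07265486e-01  7.06947798e-01 -5.82448193e-04] [ 1.41030859e-01  2.93303531e-01  1.43990787e+00 -6.04240150e-04
  1.40939022e+00  1.41577545e-01]
ring 1561 ((0.5926342606544495, 0.2064594179391861), 0.03307723626494408) [0.59240808 0.21709254 0.0731382 ]
tip 434 ((0.5924803614616394, 0.20674337446689606), 0.010728659108281136) [0.59237009 0.20727154 0.14819678]
```

View pics/w1.png

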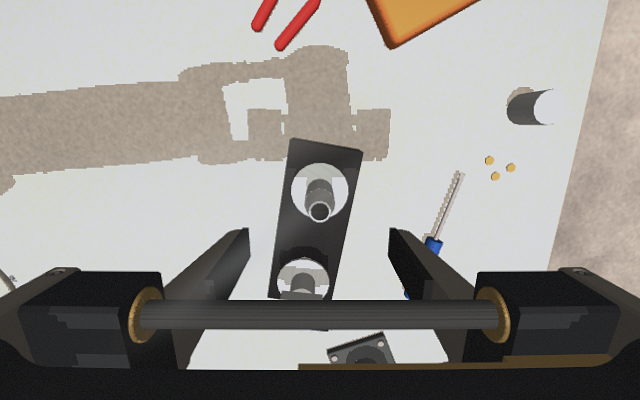

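The wrist view shows the round nozzle upright (tip 319,211; ring 320,190), centred between the open fingers. All three cameras agree on (0.593, 0.206), so I'll go down and grip.

Request:
move_arm(
  targets=[
    [0.001, 0, 0.03, 0, 0, 0, 0.0919],
    [0.001, 0, 0.065, 0, 0, 0, 0.0919],
    [0.001, 0, 0.1, 0, 0, 0, 0.0919],
    [0.001, 0, 0.12, 0, 0, 0, 0.0919],
    [0.001, 0, 0.124, 0, 0, 0, 0.0919],
    [0.001, 0, 0.124, 0, 0, 0, 0.0919],
    [0.001, 0, 0.124, 0, 0, 0, 0.06],
    [0.001, 0, 0.124, 0, 0, 0, 0.04],
    [0.001, 0, 0.124, 0, 0, 0, 0.025],
    [0.001, 0, 0.124, 0, 0, 0, 0.01],
    [0.001, 0, 0.124, 0, 0, 0, 0.01],
    [0.001, 0, 0.124, 0, 0, 0, 0.01],
    [0.001, 0, 0.124, 0, 0, 0, 0.01],
    [0.001, 0, 0.124, 0, 0, 0, 0.01],
    [0.001, 0, 0.124, 0, 0, 0, 0.01],
  ],
)

```text
time: 2.15
position: [0.5929, 0.207, 0.0906]
orientation: [-0.0, 0.707, 0.707, -0.0]
force: [0.4, 0.2, -0.1]
finger_gap: 0.0346
grasp_force: 0.0
```

Request:
move_arm(
  targets=[
    [0, 0, 0, 0, 0, 0, 0.01],
    [0, 0, 0, 0, 0, 0, 0.01],
    [0, 0, 0, 0, 0, 0, 0.01],
    [0, 0, 0, 0, 0, 0, 0.01],
    [0, 0, 0, 0, 0, 0, 0.01],
    [0, 0, 0, 0, 0, 0, 0.01],
  ],
)

```text
time: 2.65
position: [0.593, 0.207, 0.0905]
orientation: [-0.0, 0.707, 0.707, -0.0]
force: [0.9, -0.1, -0.7]
finger_gap: 0.0291
grasp_force: 30.0
```

Request:
move_arm(
  targets=[
    [0, 0, -0.015, 0, 0, 0, 0.01],
    [0, 0, -0.04, 0, 0, 0, 0.01],
    [0, 0, -0.075, 0, 0, 0, 0.01],
    [0, 0, -0.11, 0, 0, 0, 0.01],
    [0, 0, -0.145, 0, 0, 0, 0.01],
    [0, 0, -0.165, 0, 0, 0, 0.01],
    [0, 0, -0.17, 0, 0, 0, 0.01],
    [0, 0, -0.17, 0, 0, 0, 0.01],
    [0, 0, -0.17, 0, 0, 0, 0.01],
    [0, 0, -0.17, 0, 0, 0, 0.01],
  ],
)

```text
time: 3.48
position: [0.5917, 0.2067, 0.2574]
orientation: [-0.001, 0.707, 0.707, -0.002]
force: [-1.0, -0.2, -1.8]
finger_gap: 0.0293
grasp_force: 30.0
```

Request:
move_arm(
  targets=[
    [-0.015, 0.004, 0, 0, 0, 0, 0.01],
    [-0.045, 0.011, 0, 0, 0, 0, 0.01],
    [-0.08, 0.019, 0, 0, 0, 0, 0.01],
    [-0.115, 0.027, 0, 0, 0, 0, 0.01],
    [-0.15, 0.036, 0, 0, 0, 0, 0.01],
    [-0.185, 0.044, 0, 0, 0, 0, 0.01],
    [-0.22, 0.052, 0, 0, 0, 0, 0.01],
    [-0.255, 0.061, 0, 0, 0, 0, 0.01],
    [-0.285, 0.068, 0, 0, 0, 0, 0.01],
    [-0.305, 0.073, 0, 0, 0, 0, 0.01],
    [-0.319, 0.076, 0, 0, 0, 0, 0.01],
    [-0.319, 0.076, 0, 0, 0, 0, 0.01],
    [-0.319, 0.076, 0, 0, 0, 0, 0.01],
    [-0.319, 0.076, 0, 0, 0, 0, 0.01],
  ],
)

```text
time: 4.65
position: [0.6687, -0.1108, 0.2601]
orientation: [-0.001, 0.707, 0.707, 0.0]
force: [-0.1, -0.8, -1.7]
finger_gap: 0.0294
grasp_force: 30.0
```

Run:
```python
from h import *
s=manip.observe();print(s["position"],s["orientation"],s["joint_positions"])
for n in ["scene","side","wrist"]:
    s=manip.observe()
    p,d=manip.snapshot(n);cv2.imwrite(f"pics/{n}2.png",p);np.savez(f"{n}2.npz",p=p,d=d)
    c,T=cam(n,s);P=cloud(c,T,d)
    near=np.hypot(P[...,0]-.669,P[...,1]+.1125)<.048
    for k,lo,hi in [("mouth",.070,.085),("ring",.238,.254)]:
        m=near&(P[...,2]>lo)&(P[...,2]<hi)&(d>0);q=P[m]
        if len(q)>5:print(n,k,len(q),np.round(cv2.minEnclosingCircle(q[:,:2].astype(np.float32))[0],4),cv2.minEnclosingCircle(q[:,:2].astype(np.float32))[1],np.median(q,0))
a=np.hstack([cv2.imread("pics/scene2.png")[0:260,130:430],cv2.imread("pics/side2.png")[0:260,180:480]]);cv2.imwrite("pics/c2.png",a)
```

```text
[ 0.66865935 -0.11078275  0.26014235] [-6.52294813e-04  7.06741619e-01  7.07471454e-01  1.02558502e-05] [-3.42304622e-01  4.02146833e-01  1.21304276e+00  5.77791589e-04
  1.52757317e+00 -3.43362070e-01]
scene mouth 316 [ 0.6691 -0.1132] 0.03440958634018898 [ 0.66279694 -0.12602015  0.07603173]
scene ring 515 [ 0.6683 -0.1102] 0.03370693698525429 [ 0.67823347 -0.09876192  0.24395292]
side mouth 259 [ 0.6688 -0.1121] 0.03491877391934395 [ 0.67181586 -0.12583317  0.07495809]
side ring 466 [ 0.6687 -0.1089] 0.03306657075881958 [ 0.66142933 -0.09742186  0.24441347]
wrist mouth 476 [ 0.669  -0.1125] 0.03335805982351303 [ 0.66985441 -0.09683237  0.07488743]
wrist ring 2628 [ 0.6685 -0.1082] 0.03252818062901497 [ 0.66836192 -0.09411     0.24333403]
```

View pics/c2.png

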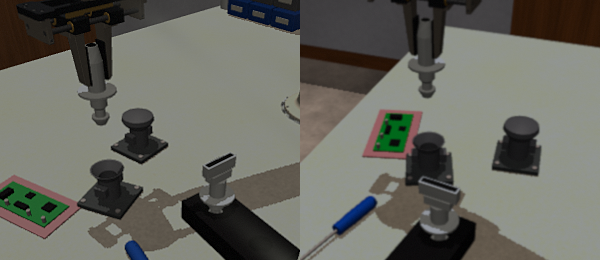

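View pics/wrist2.png

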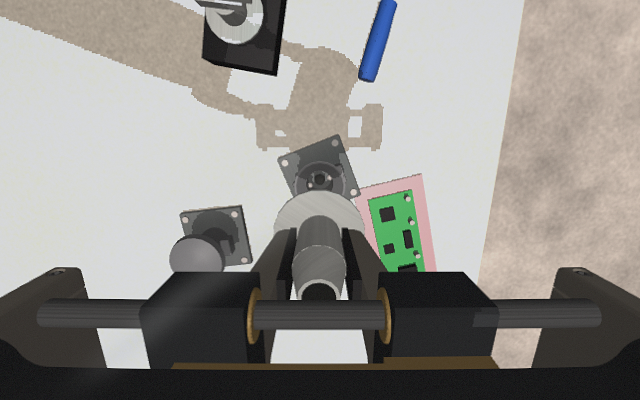

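The crops show the nozzle gripped above the open port. The wrist view shows the mouth just beyond the ring, with the nozzle about 3 mm short in y. I'll check the tilt from the stored clouds.

Run:
```python
from h import *
s=manip.observe();allq=[]
for n in ["scene","side","wrist"]:
    d=np.load(n+"2.npz")["d"];c,T=cam(n,s);P=cloud(c,T,d)
    near=(np.hypot(P[...,0]-.6685,P[...,1]+.109)<.04)&(d>0)
    r=np.hypot(P[...,0]-.6685,P[...,1]+.109)
    q=P[near&(P[...,2]>.238)&(P[...,2]<.252)&(r>.019)&(r<.031)]
    A=np.c_[q[:,:2]-q[:,:2].mean(0),np.ones(len(q))];k=np.linalg.lstsq(A,q[:,2],rcond=None)[0];print(n,"ring slope deg",np.degrees(k[:2]),"z",k[2])
    for lo,hi in [(.186,.194),(.198,.206),(.254,.275),(.316,.324)]:
        b=P[near&(P[...,2]>lo)&(P[...,2]<hi)]
        if len(b)>8: 
            cc=cv2.minEnclosingCircle(b[:,:2].astype(np.float32));print(n,lo,len(b),np.round(cc[0],4),round(cc[1],4))
```

```text
scene ring slope deg [-0.77120348 -1.54027314] z 0.24343909743767475
scene 0.186 61 [ 0.6713 -0.1071] 0.0153
scene 0.198 50 [ 0.6698 -0.1085] 0.0092
scene 0.254 333 [ 0.6681 -0.1095] 0.0298
scene 0.316 244 [ 0.669  -0.1087] 0.0337
side ring slope deg [ 1.05867902 -1.7086191 ] z 0.24391651463763525
side 0.186 46 [ 0.6688 -0.1097] 0.0171
side 0.198 42 [ 0.6679 -0.1086] 0.0095
side 0.254 315 [ 0.6682 -0.1057] 0.0287
side 0.316 223 [ 0.6685 -0.1058] 0.0339
wrist ring slope deg [ 0.14419132 -0.67023725] z 0.24330774044646566
wrist 0.254 924 [ 0.6684 -0.1012] 0.0282
wrist 0.316 1816 [ 0.6689 -0.0991] 0.0304
```

Request:
move_arm(
  targets=[
    [-0.003, 0.0005, 0.02, 0, 0, 0, 0.01],
    [-0.003, 0.0005, 0.05, 0, 0, 0, 0.01],
    [-0.003, 0.0005, 0.075, 0, 0, 0, 0.01],
    [-0.003, 0.0005, 0.09, 0, 0, 0, 0.01],
    [-0.003, 0.0005, 0.1, 0, 0, 0, 0.01],
    [-0.003, 0.0005, 0.107, 0, 0, 0, 0.01],
    [-0.003, 0.0005, 0.114, 0, 0, 0, 0.01],
    [-0.003, 0.0005, 0.12, 0, 0, 0, 0.01],
    [-0.003, 0.0005, 0.126, 0, 0, 0, 0.01],
    [-0.003, 0.0005, 0.132, 0, 0, 0, 0.01],
    [-0.003, 0.0005, 0.138, 0, 0, 0, 0.01],
    [-0.003, 0.0005, 0.138, 0, 0, 0, 0.01],
  ],
)

```text
time: 5.8
position: [0.669, -0.1147, 0.1212]
orientation: [-0.001, 0.707, 0.707, -0.0]
force: [-0.4, 1.2, -2.2]
finger_gap: 0.0294
grasp_force: 30.0
```

Request:
move_arm(
  targets=[
    [0, 0, 0.003, 0, 0, 0, 0.01],
    [0, 0, 0.006, 0, 0, 0, 0.01],
    [0, 0, 0.009, 0, 0, 0, 0.01],
    [0, 0, 0.012, 0, 0, 0, 0.01],
    [0, 0, 0.015, 0, 0, 0, 0.01],
    [0, 0, 0.018, 0, 0, 0, 0.01],
    [0, 0, 0.02, 0, 0, 0, 0.01],
    [0, 0, 0.022, 0, 0, 0, 0.01],
    [0, 0, 0.022, 0, 0, 0, 0.01],
    [0, 0, 0.022, 0, 0, 0, 0.01],
    [0, 0, 0.022, 0, 0, 0, 0.01],
  ],
)

```text
time: 6.72
position: [0.6704, -0.1149, 0.1018]
orientation: [0.001, 0.707, 0.707, 0.001]
force: [0.2, 3.1, 5.9]
finger_gap: 0.0293
grasp_force: 30.0
```

Run:
```python
from h import *
for n in ["scene","side"]:
    p,d=manip.snapshot(n);c,T=cam(n);P=cloud(c,T,d)
    r=np.hypot(P[...,0]-.669,P[...,1]+.1125)
    m=(r>.02)&(r<.031)&(P[...,2]>.07)&(P[...,2]<.11)&(d>0);q=P[m]
    print(n,len(q),np.percentile(q[:,2],[10,50,90]))
    cv2.imwrite(f"pics/{n}3.png",p)
a=np.hstack([cv2.resize(cv2.imread(f"pics/{n}3.png")[v:v+130,u:u+130],None,fx=3,fy=3) for n,u,v in [("scene",180,90),("side",250,60)]]);cv2.imwrite("pics/c3.png",a)
```

```text
scene 318 [0.07593309 0.08669081 0.08890808]
side 275 [0.07603298 0.08537267 0.10391047]
```

View pics/c3.png

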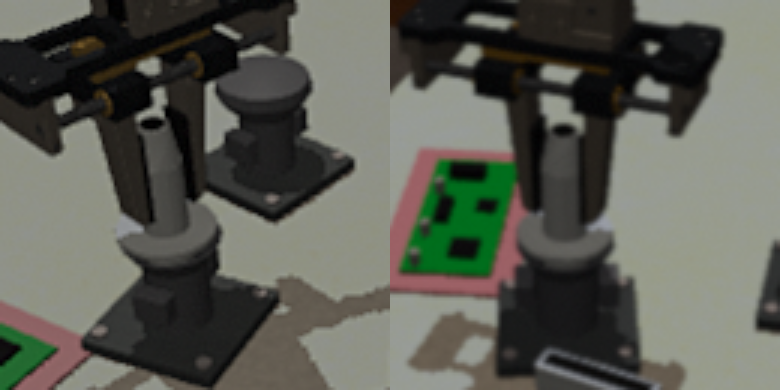

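The crops show the nozzle in the port with its ring just above the mouth (ring top about 86 mm, 86 when locked). I'll push on until the ring meets the mouth, to be sure it locks.

Request:
move_arm(
  targets=[
    [0, 0, 0.002, 0, 0, 0, 0.01],
    [0, 0, 0.003, 0, 0, 0, 0.01],
    [0, 0, 0.004, 0, 0, 0, 0.01],
    [0, 0, 0.005, 0, 0, 0, 0.01],
    [0, 0, 0.005, 0, 0, 0, 0.01],
    [0, 0, 0.005, 0, 0, 0, 0.01],
  ],
)

```text
time: 7.32
position: [0.6707, -0.115, 0.0987]
orientation: [0.001, 0.707, 0.707, 0.001]
force: [-2.3, 3.3, 13.2]
finger_gap: 0.0295
grasp_force: 30.0
```

Request:
move_arm(
  targets=[
    [0, 0, 0.001, 0, 0, 0, 0.01],
    [0, 0, 0.002, 0, 0, 0, 0.01],
    [0, 0, 0.002, 0, 0, 0, 0.01],
    [0, 0, 0.002, 0, 0, 0, 0.01],
  ],
)

```text
time: 7.65
position: [0.6709, -0.115, 0.0986]
orientation: [0.001, 0.707, 0.707, 0.001]
force: [-6.8, 4.9, 21.6]
finger_gap: 0.0295
grasp_force: 30.0
```

Request:
move_arm(
  targets=[
    [0, 0, -0.002, 0, 0, 0, 0.01],
    [0, 0, -0.004, 0, 0, 0, 0.01],
    [0, 0, -0.005, 0, 0, 0, 0.01],
    [0, 0, -0.005, 0, 0, 0, 0.01],
    [0, 0, -0.005, 0, 0, 0, 0.01],
  ],
)

```text
time: 8.07
position: [0.6703, -0.1151, 0.0993]
orientation: [0.001, 0.707, 0.707, 0.001]
force: [1.9, 2.5, 6.5]
finger_gap: 0.0294
grasp_force: 30.0
```

The arm stalled at foot ≈18 mm under 22 N, so the ring was on the mouth. I'll relax to the locked height and open.

Request:
move_arm(
  targets=[
    [0.001, 0, -0.001, 0, 0, 0, 0.01],
    [0.001, 0, -0.002, 0, 0, 0, 0.01],
    [0.001, 0, -0.002, 0, 0, 0, 0.01],
    [0.001, 0, -0.002, 0, 0, 0, 0.04],
    [0.001, 0, -0.002, 0, 0, 0, 0.06],
    [0.001, 0, -0.002, 0, 0, 0, 0.08],
    [0.001, 0, -0.002, 0, 0, 0, 0.0919],
    [0.001, 0, -0.002, 0, 0, 0, 0.0919],
    [0.001, 0, -0.002, 0, 0, 0, 0.0919],
    [0.001, 0, -0.002, 0, 0, 0, 0.0919],
    [0.001, 0, -0.002, 0, 0, 0, 0.0919],
    [0.001, 0, -0.002, 0, 0, 0, 0.0919],
    [0.001, 0, -0.002, 0, 0, 0, 0.0919],
    [0.001, 0, -0.002, 0, 0, 0, 0.0919],
    [0.001, 0, -0.002, 0, 0, 0, 0.0919],
  ],
)

```text
time: 9.32
position: [0.6695, -0.114, 0.1006]
orientation: [-0.0, 0.707, 0.707, 0.0]
force: [-0.8, -0.3, -0.2]
finger_gap: 0.0917
grasp_force: 0.0
```

Request:
move_arm(
  targets=[
    [0, 0, -0.01, 0, 0, 0, 0.0919],
    [0, 0, -0.04, 0, 0, 0, 0.0919],
    [0, 0, -0.08, 0, 0, 0, 0.0919],
    [0, 0, -0.11, 0, 0, 0, 0.0919],
    [0, 0, -0.13, 0, 0, 0, 0.0919],
    [0, 0, -0.13, 0, 0, 0, 0.0919],
    [0, 0, -0.13, 0, 0, 0, 0.0919],
  ],
)

```text
time: 9.9
position: [0.6703, -0.1143, 0.2326]
orientation: [0.002, 0.707, 0.707, 0.001]
force: [-0.5, -0.6, -0.9]
finger_gap: 0.0919
grasp_force: 0.0
```

Run:
```python
from h import *
for n in ["scene","side","wrist"]:
    s=manip.observe();p,d=manip.snapshot(n);c,T=cam(n,s);P=cloud(c,T,d)
    r=np.hypot(P[...,0]-.669,P[...,1]+.1125)
    q=P[(r>.02)&(r<.031)&(P[...,2]>.08)&(P[...,2]<.11)&(d>0)];t=P[(r<.013)&(P[...,2]>.14)&(P[...,2]<.18)&(d>0)]
    print(n,len(q),np.median(q,0),len(t),np.percentile(t[:,2],[50,90,98]) if len(t) else 0,np.median(t,0) if len(t) else 0)
    A=np.c_[q[:,:2]-q[:,:2].mean(0),np.ones(len(q))];k=np.linalg.lstsq(A,q[:,2],rcond=None)[0];print("slope",np.degrees(k[:2]))
    cv2.imwrite(f"pics/{n}4.png",p)
a=np.hstack([cv2.resize(cv2.imread(f"pics/{n}4.png")[v:v+130,u:u+130],None,fx=3,fy=3) for n,u,v in [("scene",180,90),("side",250,60)]]);cv2.imwrite("pics/c4.png",a)
```

```text
scene 252 [ 0.6782364  -0.09978351  0.08661568] 169 [0.15476521 0.16101548 0.16160391] [ 0.67283566 -0.10669029  0.15476521]
slope [-0.25477442 -1.69972759]
side 233 [ 0.66105653 -0.09964716  0.0853221 ] 172 [0.15369776 0.16113037 0.16182017] [ 0.66703947 -0.10629719  0.15369776]
slope [ 0.80757341 -1.23560813]
wrist 995 [ 0.66796846 -0.10233089  0.08442907] 647 [0.15898767 0.1603626  0.16092179] [ 0.66898904 -0.11042545  0.15898767]
slope [ 0.43501549 -0.36418044]
```

View pics/c4.png

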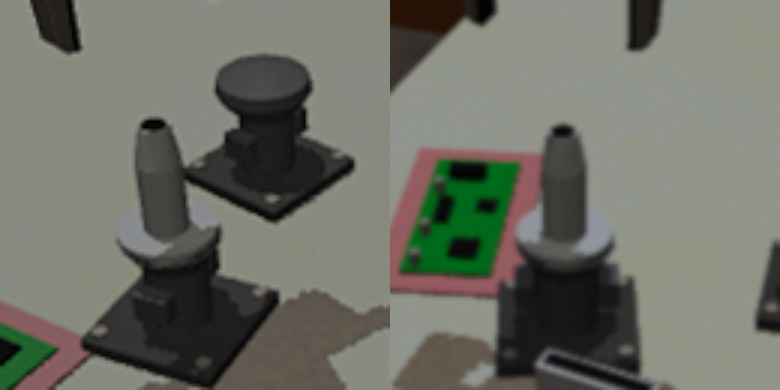

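After release the nozzle stands upright in the open port, with its ring top at 86 mm and tip at 161 mm. That puts the foot at 21 mm, which is the locked height, and the gripper is clear.

```bash
python3 -c "
from station import manip;print(manip.close_job())"
```

```text
the job is handed in; nothing more can be done
None
```

The round nozzle is locked in the open port (foot measured at 21 mm, the locked height) and released, the fishtail was left in its pocket, and the job was handed in at about 10 s of the 43 s allowed.

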